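# Reference the engraver from its dust-covered control box

### The job

The engraver needs its home position set. On its control box, slide the orange dust cover all the way aside, press the green button right down and hold it there for about a second without pressing the red one, then let it up and slide the cover back fully home. Leave the other things on the desk as they are.

Things in the scene. Friction and masses are not known exactly. Their poses are not given: they have to be found in the camera images.
- control_box: The engraver's grey control box, fixed on the desk: 134 (x) x 174 (y) x 66 mm high, deck 45 mm high. Origin: centre of its underside; x to its far side, y to its left. Two rails run along y (inner faces at x = -51 and +51 mm), end stops at y = -80 and +80 mm. Under the shut cover, at y = -38 mm, lie a green and a red button, one at x = +23, one at x = -23 mm; which is which varies.
- cover (a joint): The orange dust cover's slide, in m: 0 = shut against its stop (both buttons covered), 0.074 = fully aside against the other stop (both buttons free). It grows as the cover moves along the box's +y. Starts shut or up to 15 mm ajar. It stays where it is left; sliding it takes about 1.5 to 2 N.
- cover_grip (a point): Top centre of the black fin on the cover, 92.5 mm above the desk; moves with the cover; axes as the box's. The fin is 14 mm thick along y (the way it slides), 44 mm long along x. The cover's plate is 116 (x) x 74 (y) mm, its top 64.5 mm above the desk; a foot at the fin's base, 22 mm wide along y, reaches 67 mm: fingers pinching the fin along y should stay 69 mm or more above the desk.
- green_button_top (a point): The centre of the green button's upper face; it moves down with the button. 26 mm across, 57 mm above the desk at rest (12 mm above the deck), in a steel collar 42 mm across that stands 2 mm proud of the deck. Travel 6 mm straight down, sprung: about 1.5 N to start, 5 N right down.
- green_button (a joint): How far the green button is pressed, in m: 0 = up, 0.006 = right down.
- red_button_top (a point): The centre of the red button's upper face, same size and height as the green one; the two centres are 46 mm apart. Not to be pressed.
- red_button (a joint): How far the red button is pressed, in m: 0 = up, 0.006 = right down.
- water_bottle: Bystander: clear bottle with a yellow cap, 60 mm across, 214 mm tall, left of the work. Origin at the centre of its underside.
- screwdriver_red: Bystander: red-handled screwdriver, 170 mm long, lying on the right. Origin under its middle.
- parts_case: Bystander: blue case with a clear lid, 99 x 135 x 38 mm, at the right. Origin at the centre of its underside.
- caliper: Bystander: caliper, 71 x 235 x 15 mm, lying on the right. Origin under its middle.
- cutter_tube_1: Bystander: white tube with an orange cap, 13 x 70 mm, lying on the left. Origin under its middle.
- sticky_pad: Bystander: pad of yellow notes, 77 x 77 x 10 mm, at the right front. Origin at the centre of its underside.
- marker_black: Bystander: black and white marker, 135 mm long, 17 mm thick, lying at the left front. Origin under its middle.
- chip_brush: Bystander: brush with a wooden handle, 150 mm long, 16 mm thick, lying right of the box. Origin under its middle.
- v_block: Bystander: grey steel V-block, 40 x 40 x 30 mm, left of the box. Origin at the centre of its underside.

How it is judged:
By the outcome, as a careful person would: the job done as asked, in the order asked, and still so for the second after the job is handed in, with the robot touching nothing.
It also fails if it takes over 51 s, if anything falls off the work surface, if the arm or the gripper's body presses on something with over 40 N, if the wrist force passes 120 N, or if a joint passes its speed limit or range.

### The arm

A 7-joint arm with a two-finger parallel gripper is mounted at the origin on a cart in front of the work surface, level with it; the furniture and walls round the work are solid. World frame = base frame: x ahead of the robot, y to its left, z up, the work surface at z = 0. Lengths are in m, angles in rad, forces in N, time in s.
With the tool pointing down it reaches from about 0.425 to 0.925 m from the base axis. Payload 6.8 kg.
Tool frame: the origin (TCP) lies between the finger pads; the fingertips stand 14 mm ahead of it and the grasp point (between the pads) lies 5 mm behind it; z points along the fingers, y is the line along which they close (so a half turn about z gives the same grasp; the last joint's range is limited). The gripper opens to 85 mm and grips with 20 to 120 N. Pads are 22 mm wide; open, the fingers measure 114 mm over their backs; the gripper's body (76 mm by 85 mm) begins 54 mm behind the grasp point. The pads swing forward as they close: fully open they stand 13 mm farther back than shut.
Start: joints at [1.064, 0.477, 0.022, 1.555, -0.011, 1.109, -0.083], TCP at [0.262, -0.622, 0.245] pointing down, gripper open.
Joint ranges: [-2.96, 2.96], [-0.34, 2.1], [-1.41, 1.46], [0.24, 2.44], [-1.37, 4.51], [0.17, 1.92], [-2.96, 2.96]. Speed limits (rad/s): [2.39, 2.39, 3.14, 3.14, 3.14, 3.14, 3.14].

### API

Orientations are given as a rotation vector (axis times angle).
In Python, from bench import r, eyes, ticket gives the robot as it stands. The module is installed in compiled form; this text tells all that it offers.
- The arm moves only by the tool arm_command, never from a script. Its argument "plan" is text: rows parted by semicolons, each of 4 numbers parted by spaces: the shift along the tool's x, y, z in m, then the turn about the tool's z in degrees. In form: tx ty tz yaw; .... A call has 1 to 20 rows; each row shifts and turns the commanded pose from where the row before left it, along the tool's axes as they then stand; what a row does not reach is not made up. A row lasts 1/8 s, in which the tool goes at most 62.5 mm and 10.7 degrees, less where a joint would pass 70% of its speed; a pose out of reach is approached as far as the arm can. A call is refused whole if a number of a shift passes 0.0625 or a number of a turn 10.7, either way. A call with a gripper value outside its range is refused whole. "hand" is the closure, from -1 (fully open) to 1 (shut), set as the call begins (left out, the last holds). The fingers move at their own pace and stop on an object; "grip_force" is the grip in N (left out, the last holds). Time passes only in rows, so rows that do not move let the fingers close. It gives the time, the measured TCP pose, the force, the opening and the grip force at its end, in the units of the state.
- r.get_obs(): the state, without advancing time (a new reading comes with each control period).
- eyes.grab_frame(name): name is "scene" or "side" or "wrist"; returns (picture, depth): 400x640x3 uint8, red, green, blue; 400x640 float32, m along the optical axis (not along the pixel's ray), 0 where there is no reading.
- eyes.calibration(name): a dict with "fov_y" (degrees; the focal length in pixels is half the picture's height over the tangent of half this angle, whatever the lens; pixels are square), "cx", "cy" (the principal point, pixels), "origin" and "attitude" of the camera in the world; the wrist camera has in their place "tool_from_camera" (4x4, takes a point from camera to tool coordinates, whose origin is the TCP and whose axes are the flange's). Camera axes: x right, y up, looking along -z (the intrinsics and any distortion apply to the point x, -y, -z); pixel columns grow to the right and rows downward; lengths in m; the calibration is good to about 2 mm. A picture is of the moment at which its call begins: read the wrist's pose just before it. calibration takes no time and is no camera call.
- ticket.hand_in(): hands the job in; it is judged then, once.
The state is a dict: "clock": time; "joints": joint angles; "qvel": joint speeds; "tau": joint torques, N m; "tcp_pos": TCP position; "orientation": TCP orientation; "contact_force": force on the tool from outside, world axes, zero at the start; "moment": the same for the moment, N m; "grip_width": finger opening in m; "gripper_force": force on a finger pad.
Only numpy, scipy, OpenCV 4.12 (cv2) and the standard library are available. Lean on these libraries where they do the work, as an engineer would, in place of code of your own. Each camera call takes 0.05 s, during which the arm holds its last target. There are 200 camera calls.

## Working session

There is one attempt and no reset: what is moved stays moved. The work goes in short steps, Python scripts to look and compute and a tool call to move; the robot and the scene stay as the last step left them, time stands still between calls to the robot, and variables do not carry over. Pictures are saved under pics/ and viewed, at most 10 in all, crops included, and the job is handed in when it is done.

Besides the shell and the picture viewer there is one more tool, called after "Call:" as name(argument=value, ...) on one line, values as JSON. arm_command: Moves the arm, as the interface text tells. Its arguments: {"type":"object","properties":{"plan":{"type":"string"},"hand":{"type":"number"},"grip_force":{"type":"number"}},"required":["plan"]}

```bash
mkdir -p pics; cat > h.py <<'E'
import numpy as np,cv2
from bench import r,eyes,ticket
def save(n,p): cv2.imwrite(f'pics/{n}.png',p[:,:,::-1])
E
python3 - <<'E'
from h import *
o=r.get_obs();print({k:np.round(v,3) for k,v in o.items()})
for n in("scene","side"):
    p,d=eyes.grab_frame(n);save(n,p);np.savez(n,p=p,d=d);print(n,eyes.calibration(n))
print(eyes.calibration("wrist"))
E
```

```text
{'clock': np.float64(0.0), 'joints': array([ 1.064,  0.478,  0.022,  1.556, -0.012,  1.109, -0.083]), 'qvel': array([ 0.   , -0.   ,  0.   ,  0.   , -0.002,  0.002, -0.   ]), 'tau': array([-1.0000e-03, -5.9646e+01,  1.6070e+00, -2.8121e+01,  1.2000e-02,
        9.0000e-03,  0.0000e+00]), 'tcp_pos': array([ 0.262, -0.622,  0.244]), 'orientation': array([-3.078e+00, -6.220e-01,  1.000e-03]), 'contact_force': array([ 1.17 , -0.658,  0.091]), 'moment': array([ 0.009,  0.048, -0.02 ]), 'gripper_force': np.float64(0.0), 'grip_width': np.float64(0.086)}
scene {'fov_y': 46.36174497086698, 'cx': 318.5827646496001, 'cy': 199.63916010019653, 'origin': array([-0.39095447,  0.72709288,  1.02455079]), 'attitude': array([ 0.46701887, -0.98270199, -2.03472637])}
side {'fov_y': 56.69692321906999, 'cx': 315.8249732097896, 'cy': 202.19634138566016, 'origin': array([ 0.07985361, -0.9966834 ,  0.55258377]), 'attitude': array([ 1.1383934 , -0.23134422, -0.34209445])}
{'fov_y': 71.53616294163565, 'cx': 321.2821149294115, 'cy': 199.3897818416026, 'tool_from_camera': array([[-2.01096917e-03,  9.62050637e-01,  2.72863570e-01,
         6.97389023e-02],
       [ 9.99997913e-01,  2.03305460e-03,  2.01798623e-04,
        -1.05729643e-04],
       [-3.60606044e-04,  2.72863407e-01, -9.62052718e-01,
        -1.28809308e-01],
       [ 0.00000000e+00,  0.00000000e+00,  0.00000000e+00,
         1.00000000e+00]])}
```

View pics/scene.png

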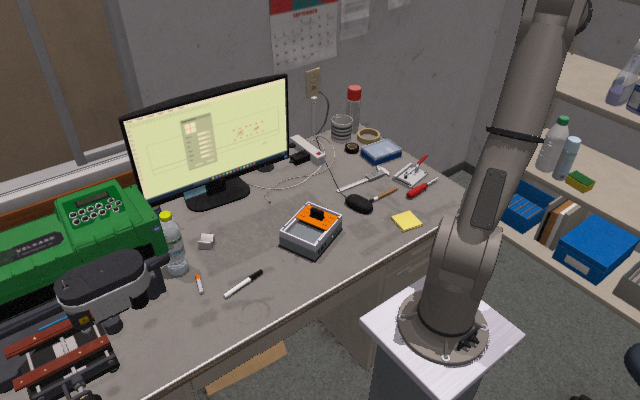

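View pics/side.png

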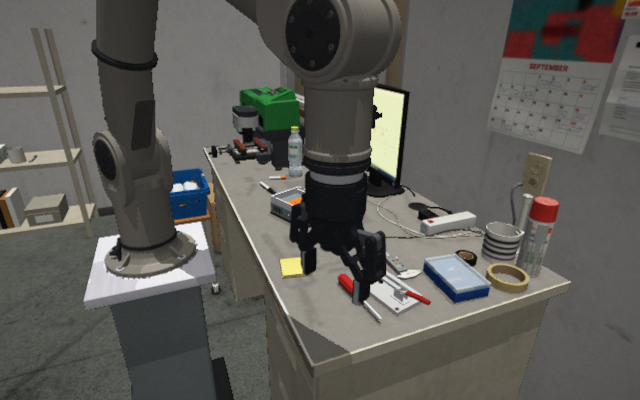

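The scene view shows the box with the orange cover at about (318,217) and the black fin at about (317,211). The side view is partly blocked by the arm. I'll cast the orange mask onto the cover plane.

```bash
cat >> h.py <<'E'
from scipy.spatial.transform import Rotation as R
def campose(n,o=None):
    c=eyes.calibration(n)
    if n=="wrist":
        T=np.eye(4);T[:3,:3]=R.from_rotvec(o["orientation"]).as_matrix();T[:3,3]=o["tcp_pos"]
        T=T@c["tool_from_camera"];return c,T[:3,:3],T[:3,3]
    return c,R.from_rotvec(c["attitude"]).as_matrix(),np.array(c["origin"])
def rays(uv,z,n,o=None):
    c,M,t=campose(n,o);f=200/np.tan(np.radians(c["fov_y"]/2));uv=np.atleast_2d(uv).astype(float)
    d=np.c_[(uv[:,0]-c["cx"])/f,-(uv[:,1]-c["cy"])/f,-np.ones(len(uv))]@M.T
    return t+d*((z-t[2])/d[:,2])[:,None]
def mask(p,lo,hi):
    return cv2.inRange(cv2.cvtColor(p,cv2.COLOR_RGB2HSV),lo,hi)
def big(m):
    return max(cv2.findContours(m,cv2.RETR_EXTERNAL,cv2.CHAIN_APPROX_NONE)[0],key=cv2.contourArea)[:,0]
ORANGE=((5,150,100),(20,255,255))
def rect(P): # mm, rect of xy points
    return cv2.minAreaRect((P[:,:2]*1000).astype(np.float32))
E
python3 - <<'E'
from h import *
p=np.load('scene.npz')['p'];c=big(mask(p,*ORANGE));print(c.min(0),c.max(0))
print(rect(rays(c,.0645,"scene")))
o=r.get_obs();M=R.from_rotvec(o["orientation"]).as_matrix();print(M.round(3))
save('crop',cv2.resize(p[190:270,260:360],None,fx=7,fy=7,interpolation=cv2.INTER_CUBIC))
E
```

```text
[296 205] [337 230]
((482.5022888183594, 53.20684814453125), (113.61957550048828, 76.13325500488281), 21.963171005249023)
[[ 0.922  0.388 -0.001]
 [ 0.388 -0.922  0.001]
 [-0.    -0.002 -1.   ]]
```

View pics/crop.png

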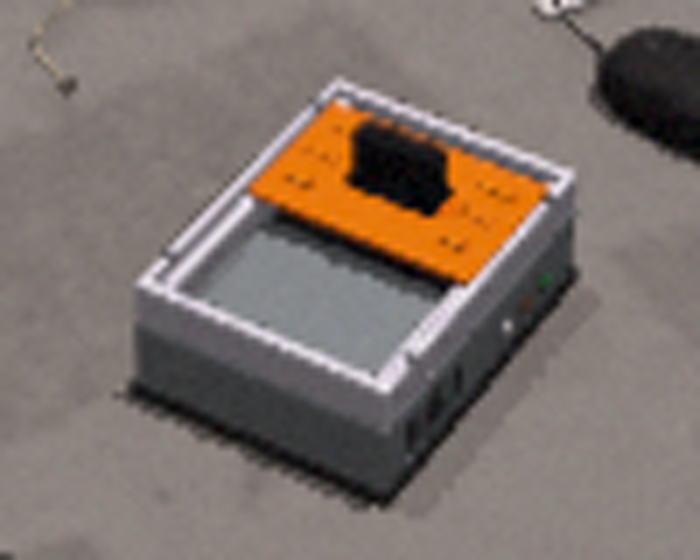

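The crop shows the cover against the far-right end, close to shut, with the fin at about crop (400,165). The box is yawed about 22°, and the tool is already aligned with it. I'll move above the box and look from near.

Call:
arm_command(plan="0.015 -0.017 0 0;0.031 -0.036 0 0;0.031 -0.036 0 0;0.031 -0.036 0 0;0.031 -0.036 0 0;0.031 -0.036 0 0;0.031 -0.036 0 0;0.031 -0.036 0 0;0.031 -0.036 0 0;0.031 -0.036 0 0;0.031 -0.036 0 0;0.031 -0.036 0 0;0.031 -0.036 0 0;0.031 -0.036 0 0;0.031 -0.036 0 0;0.015 -0.017 0 0;0 0 0 0;0 0 0 0", hand=-1, grip_force=30)

```text
clock: 2.35
tcp_pos: [0.4803, 0.0526, 0.2449]
orientation: [3.079, 0.62, -0.002]
contact_force: [-0.8, 0.9, -0.2]
grip_width: 0.0854
gripper_force: 0.0
```

```bash
python3 - <<'E'
from h import *
o=r.get_obs();p,d=eyes.grab_frame("wrist");save('w1',p)
print(o["clock"],o["tcp_pos"],R.from_rotvec(o["orientation"]).as_matrix().round(3),o["contact_force"])
c=big(mask(p,*ORANGE));print(c.min(0),c.max(0));print(rect(rays(c,.0645,"wrist",o)))
E
```

```text
2.35 [0.48034518 0.05264722 0.24494896] [[ 0.922  0.387 -0.001]
 [ 0.387 -0.922 -0.001]
 [-0.001  0.    -1.   ]] [-0.80591915  0.93012236 -0.17592669]
[293 129] [360 229]
((485.1861572265625, 48.77757263183594), (115.60588836669922, 73.679931640625), 21.984256744384766)
```

View pics/w1.png

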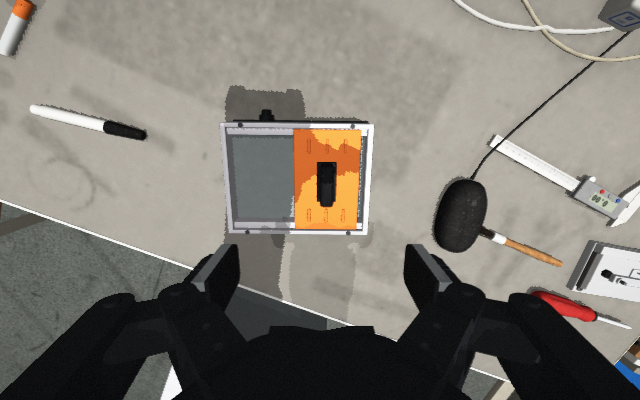

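The wrist view shows the plate at cols 293–360, rows 129–229 with the fin at (327,184). Its outline measures 115.6 × 73.7 mm, so the pose is good: cover centre (0.485, 0.049), yaw 22.0°. I'll descend and pinch the fin.

Call:
arm_command(plan="0.003 0.0055 0.015 0.8;0 0 0.03 0;0 0 0.035 0;0 0 0.035 0;0 0 0.025 0;0 0 0.012 0;0 0 0.006 0;0 0 0 0;0 0 0 0")

```text
clock: 3.52
tcp_pos: [0.4863, 0.0501, 0.0881]
orientation: [3.084, 0.6, 0.002]
contact_force: [0.5, 0.3, -0.1]
grip_width: 0.0854
gripper_force: 0.0
```

Call:
arm_command(plan="0 0 0 0;0 0 0 0;0 0 0 0;0 0 0 0;0 0 0 0;0 0 0 0;0 0 0 0;0 0 0 0", hand=1, grip_force=30)

```text
clock: 4.53
tcp_pos: [0.4858, 0.0499, 0.0875]
orientation: [3.083, 0.601, 0.0]
contact_force: [-1.5, -1.2, 4.9]
grip_width: 0.0132
gripper_force: 34.5
```

```bash
python3 - <<'E'
from h import *
o=r.get_obs();p,d=eyes.grab_frame("wrist");save('w2',p)
print(o)
print(rect(rays(big(mask(p,*ORANGE)),.0645,"wrist",o)))
E
```

```text
{'clock': 4.525, 'joints': array([ 0.09292097,  0.4281166 , -0.3897016 ,  2.10316984,  0.26203125,
        0.65560094, -1.66020557]), 'qvel': array([ 1.48487040e-03,  1.00169466e-03,  1.52347738e-03,  3.95789049e-04,
       -1.01244570e-03, -1.99160986e-05, -3.34655287e-04]), 'tau': array([-2.69387355e-01, -4.33686841e+01, -3.20013620e+00, -1.80620563e+01,
        5.35571395e-03, -4.91315033e-01, -8.09456105e-03]), 'tcp_pos': array([0.48577958, 0.04992883, 0.08745997]), 'orientation': array([3.08346165e+00, 6.00543475e-01, 1.65153518e-04]), 'contact_force': array([-1.52925857, -1.19947344,  4.87708645]), 'moment': array([-0.17132085,  0.25305371, -0.00102641]), 'gripper_force': 34.542948603630066, 'grip_width': 0.013186591420918244}
((501.2698059082031, 56.321651458740234), (79.69799041748047, 73.3525390625), 21.907264709472656)
```

View pics/w2.png

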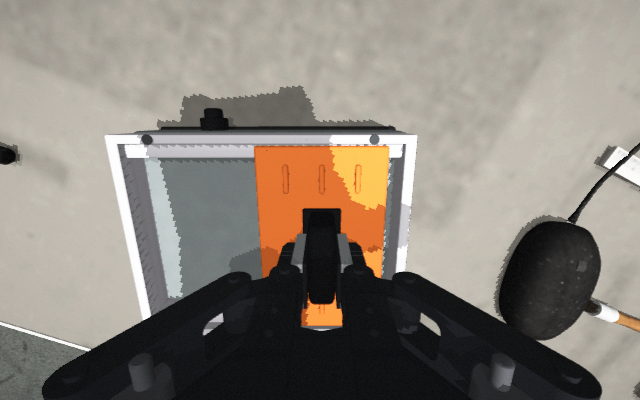

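The fin is pinched (13 mm opening, centred), with a light upward reaction of about 5 N. I'll ease up 1 mm and slide along +y (tool −y).

Call:
arm_command(plan="0 0 -0.001 0;0 -0.004 0 0;0 -0.007 0 0;0 -0.007 0 0;0 -0.007 0 0;0 -0.007 0 0;0 -0.007 0 0;0 -0.007 0 0;0 -0.007 0 0;0 -0.005 0 0;0 -0.003 0 0;0 0 0 0;0 0 0 0")

```text
clock: 6.2
tcp_pos: [0.4624, 0.1075, 0.0876]
orientation: [-3.082, -0.602, 0.0]
contact_force: [4.1, 2.8, -16.0]
grip_width: 0.0132
gripper_force: 31.8
```

Call:
arm_command(plan="0 -0.002 0 0;0 -0.002 0 0;0 -0.002 0 0;0 0 0 0")

```text
clock: 6.7
tcp_pos: [0.4603, 0.1127, 0.0876]
orientation: [-3.083, -0.601, 0.0]
contact_force: [4.9, 0.9, -15.7]
grip_width: 0.0136
gripper_force: 31.8
```

```bash
cat >> h.py <<'E'
def rep():
    o=r.get_obs();ex=np.array([np.cos(np.radians(22)),np.sin(np.radians(22)),0]);ey=np.array([-ex[1],ex[0],0])
    q=o["tcp_pos"]-[.4858,.0499,0];f=o["contact_force"]
    print("t",round(o["clock"],2),"bx by z mm",np.round([q@ex*1e3,q@ey*1e3,q[2]*1e3],1),"F box",np.round([f@ex,f@ey,f[2]],1),"w",o["grip_width"].round(4))
    return o
E
python3 -c "from h import *;rep()"
```

```text
Traceback (most recent call last):
  File "h.py", line 25, in rep
    print("t",round(o["clock"],2),"bx by z mm",np.round([q@ex*1e3,q@ey*1e3,q[2]*1e3],1),"F box",np.round([f@ex,f@ey,f[2]],1),"w",o["grip_width"].round(4))
                                                                                                                                 ^^^^^^^^^^^^^^^^^^^^^
AttributeError: 'float' object has no attribute 'round'
```

Call:
arm_command(plan="0 -0.001 0.0007 0;0 -0.002 0 0;0 -0.002 0 0;0 0 0 0")

```text
clock: 7.2
tcp_pos: [0.46, 0.1133, 0.0876]
orientation: [3.08, 0.596, 0.001]
contact_force: [8.2, -9.5, -8.5]
grip_width: 0.0136
gripper_force: 32.6
```

```bash
sed -i 's/o\["grip_width"\].round(4)/round(o["grip_width"],4)/' h.py; python3 -c "from h import *;rep()"
```

```text
t 7.2 bx by z mm [-0.1 68.5 87.6] F box [  4.1 -11.9  -8.5] w 0.0136
```

The stop is felt at 68.5 mm of travel (−12 N), so the cover started about 5.5 mm ajar. I'll release, rise and look.

Call:
arm_command(plan="0 0 0 0;0 0 0 0;0 0 0 0;0 0 0 0;0 0 -0.02 0;0 0.02 -0.04 0;0 0.025 -0.05 0;0 0.02 -0.03 0;0 0 0 0;0 0 0 0", hand=-1)

```text
clock: 8.45
tcp_pos: [0.4823, 0.0569, 0.2269]
orientation: [-3.083, -0.601, 0.002]
contact_force: [0.2, -0.2, -1.2]
grip_width: 0.0854
gripper_force: 0.0
```

```bash
python3 - <<'E'
from h import *
o=rep();p,d=eyes.grab_frame("wrist");save('w3',p)
q=lambda P:(rect(P))
print("cover",q(rays(big(mask(p,*ORANGE)),.0645,"wrist",o)))
for n,lo,hi in(("green",(45,90,50),(85,255,255)),("red",(0,150,60),(4,255,255)),("red2",(172,150,60),(180,255,255))):
    m=mask(p,lo,hi)
    for c in cv2.findContours(m,cv2.RETR_EXTERNAL,cv2.CHAIN_APPROX_NONE)[0]:
        if cv2.contourArea(c)>60:
            P=rays(c[:,0],.057,"wrist",o);print(n,c[:,0].mean(0).round(),cv2.minEnclosingCircle((P[:,:2]*1e3).astype(np.float32)))
E
```

```text
t 8.45 bx by z mm [ -0.6   7.8 226.9] F box [ 0.1 -0.2 -1.2] w 0.0854
cover ((459.80126953125, 112.7541275024414), (114.82872009277344, 73.61277770996094), 21.949708938598633)
green [334. 165.] ((509.0844421386719, 53.19560623168945), 12.582340240478516)
red [578. 313.] ((450.99224853515625, -306.6289978027344), 50.541412353515625)
red [333. 205.] ((467.1945495605469, 36.68244552612305), 12.87890911102295)
```

View pics/w3.png

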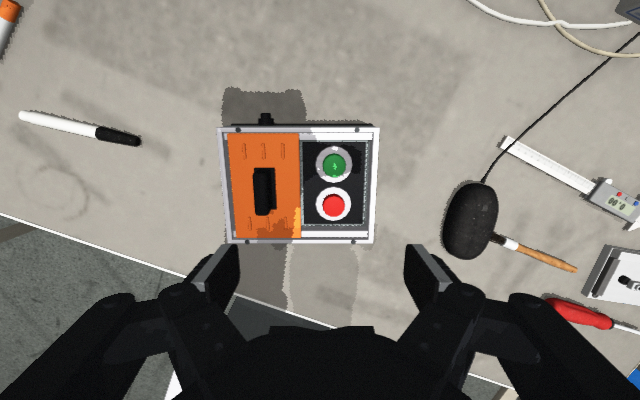

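The cover is fully aside, with green at (334,165) and red at (333,205); the 45 mm spacing matches. I'll close the hand and come down over green.

Call:
arm_command(plan="0.012 0.007 0.01 0;0.012 0.0065 0.03 0;0 0 0.035 0;0 0 0.03 0;0 0 0.02 0;0 0 0.012 0;0 0 0.008 0;0 0 0 0;0 0 0 0", hand=1)

```text
clock: 9.62
tcp_pos: [0.5109, 0.0531, 0.0832]
orientation: [3.084, 0.601, 0.002]
contact_force: [0.4, 0.4, -0.1]
grip_width: -0.0001
gripper_force: 0.0
```

```bash
python3 - <<'E'
from h import *
o=rep();print(o["tcp_pos"]);p,d=eyes.grab_frame("wrist");save('w4',p)
E
```

```text
t 9.62 bx by z mm [24.5 -6.4 83.2] F box [ 0.5  0.2 -0.1] w -0.0001
[0.51092735 0.05312535 0.08318183]
```

View pics/w4.png

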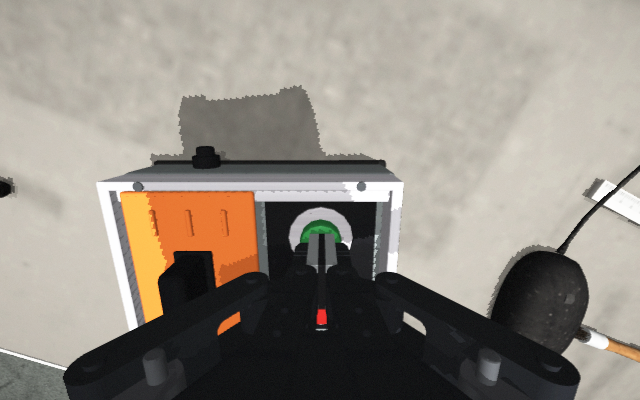

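The closed fingertips are centred over the green button at about (321,237), clear of red. Now the press.

Call:
arm_command(plan="0 0 0.006 0;0 0 0.004 0;0 0 0.002 0;0 0 0.002 0;0 0 0.001 0;0 0 0 0;0 0 0 0")

```text
clock: 10.55
tcp_pos: [0.5102, 0.0529, 0.0676]
orientation: [3.083, 0.601, -0.001]
contact_force: [-2.3, -1.1, 3.6]
grip_width: -0.0001
gripper_force: 1.7
```

Call:
arm_command(plan="0 0 0.001 0;0 0 0.001 0;0 0 0.0006 0;0 0 0 0")

```text
clock: 11.05
tcp_pos: [0.5103, 0.0529, 0.0651]
orientation: [3.083, 0.601, -0.0]
contact_force: [-3.0, -1.5, 6.0]
grip_width: 0.0
gripper_force: 3.1
```

```bash
python3 -c "from h import *;rep()"
```

```text
t 11.05 bx by z mm [23.9 -6.4 65.1] F box [-3.3 -0.3  6. ] w 0.0
```

Call:
arm_command(plan="0 0 0.0006 0;0 0 0 0;0 0 0 0")

```text
clock: 11.42
tcp_pos: [0.5103, 0.0529, 0.065]
orientation: [3.083, 0.601, -0.0]
contact_force: [-4.8, -1.1, 11.6]
grip_width: 0.0004
gripper_force: 6.0
```

It has bottomed: the force rose with no further travel. I'll hold out the rest of the second, then release.

Call:
arm_command(plan="0 0 0 0;0 0 0 0;0 0 0 0;0 0 0 0;0 0 0 0;0 0 0 0;0 0 -0.003 0;0 0 -0.006 0;0 0 -0.02 0;0 0 -0.035 0;0 0 -0.04 0;0 0 -0.03 0;0 0 -0.015 0;0 0 0 0;0 0 0 0")

```text
clock: 13.3
tcp_pos: [0.5097, 0.0528, 0.2121]
orientation: [-3.083, -0.601, 0.003]
contact_force: [0.6, 0.2, 0.2]
grip_width: -0.0002
gripper_force: 0.0
```

```bash
python3 - <<'E'
from h import *
o=rep();p,d=eyes.grab_frame("wrist");print(o["tcp_pos"])
print("cover",rect(rays(big(mask(p,*ORANGE)),.0645,"wrist",o)))
g=big(mask(p,(45,90,50),(85,255,255)));print(g.mean(0),cv2.minEnclosingCircle((rays(g,.057,"wrist",o)[:,:2]*1e3).astype(np.float32)))
E
```

```text
t 13.3 bx by z mm [ 23.2  -6.3 212.1] F box [ 0.7 -0.1  0.2] w -0.0002
[0.50970288 0.05279266 0.21210927]
cover ((459.594482421875, 112.71630859375), (113.77704620361328, 73.62155151367188), 21.937137603759766)
[320.8        189.18461538] ((509.5099182128906, 53.8580207824707), 12.901846885681152)
```

The button is back up and the cover unmoved. Next I'll regrasp the fin.

Call:
arm_command(plan="-0.008 -0.025 0 0;-0.008 -0.03 0 0;-0.007 -0.0195 0.005 0;0 0 0.02 0;0 0 0.03 0;0 0 0.03 0;0 0 0.02 0;0 0 0.012 0;0 0 0.006 0;0 0 0 0;0 0 0 0", hand=-1)

```text
clock: 14.72
tcp_pos: [0.4616, 0.1136, 0.091]
orientation: [-3.084, -0.601, -0.002]
contact_force: [0.2, -0.4, 0.7]
grip_width: 0.085
gripper_force: 0.0
```

Call:
arm_command(plan="0 0 0 0;0 0 0 0;0 0 0 0;0 0 0 0;0 0 0 0;0 0 0 0;0 0 0 0;0 0 0 0", hand=1, grip_force=30)

```text
clock: 15.72
tcp_pos: [0.4612, 0.1133, 0.0906]
orientation: [3.083, 0.601, 0.0]
contact_force: [-2.3, 0.5, 4.4]
grip_width: 0.0128
gripper_force: 34.4
```

```bash
python3 -c "from h import *;rep()"
```

```text
t 15.72 bx by z mm [ 0.9 68.1 90.6] F box [-2.   1.3  4.4] w 0.0128
```

Call:
arm_command(plan="0 0.004 0 0;0 0.007 0 0;0 0.008 0 0;0 0.008 0 0;0 0.008 0 0;0 0.008 0 0;0 0.008 0 0;0 0.007 0 0;0 0.005 0 0;0 0.004 0 0;0 0.002 0 0;0 0.002 0 0;0 0 0 0")

```text
clock: 17.35
tcp_pos: [0.4878, 0.0477, 0.0906]
orientation: [-3.084, -0.601, -0.0]
contact_force: [-1.5, 0.4, 5.5]
grip_width: 0.0132
gripper_force: 34.5
```

Call:
arm_command(plan="0 0.002 0 0;0 0.001 0 0;0 0.001 0 0;0 0 0 0")

```text
clock: 17.85
tcp_pos: [0.4889, 0.0449, 0.0906]
orientation: [-3.082, -0.602, 0.0]
contact_force: [-4.0, 2.4, 6.2]
grip_width: 0.0134
gripper_force: 34.6
```

```bash
python3 -c "from h import *;rep()"
```

```text
t 17.85 bx by z mm [ 1.  -5.9 90.6] F box [-2.8  3.7  6.2] w 0.0134
```

Call:
arm_command(plan="0 0.001 0 0;0 0.001 0 0;0 0.0005 0 0;0 0 0 0")

```text
clock: 18.35
tcp_pos: [0.489, 0.0448, 0.0905]
orientation: [-3.08, -0.604, 0.002]
contact_force: [-6.5, 8.3, 8.4]
grip_width: 0.013
gripper_force: 34.9
```

```bash
python3 -c "from h import *;rep()"
```

```text
t 18.35 bx by z mm [ 1.  -6.  90.5] F box [-3.  10.1  8.4] w 0.013
```

Against the home stop: 10 N with no further motion, after 74.1 mm of travel. I'll release, rise and check.

Call:
arm_command(plan="0 0 0 0;0 0 0 0;0 0 0 0;0 0 0 0;0 0 0 0;0 0 -0.015 0;0 0 -0.035 0;0 0 -0.045 0;0 0 -0.04 0;0 0 -0.02 0;0 0 0 0;0 0 0 0", hand=-1)

```text
clock: 19.85
tcp_pos: [0.4897, 0.0414, 0.245]
orientation: [3.084, 0.601, -0.001]
contact_force: [0.1, 0.2, 0.1]
grip_width: 0.0857
gripper_force: 0.0
```

```bash
python3 - <<'E'
from h import *
o=rep();p,d=eyes.grab_frame("wrist");save('w5',p)
print("cover",rect(rays(big(mask(p,*ORANGE)),.0645,"wrist",o)))
E
```

```text
t 19.85 bx by z mm [  0.4  -9.3 245. ] F box [0.2 0.1 0.1] w 0.0857
cover ((486.90606689453125, 44.105003356933594), (114.4188232421875, 73.6269760131836), 21.939998626708984)
```

View pics/w5.png

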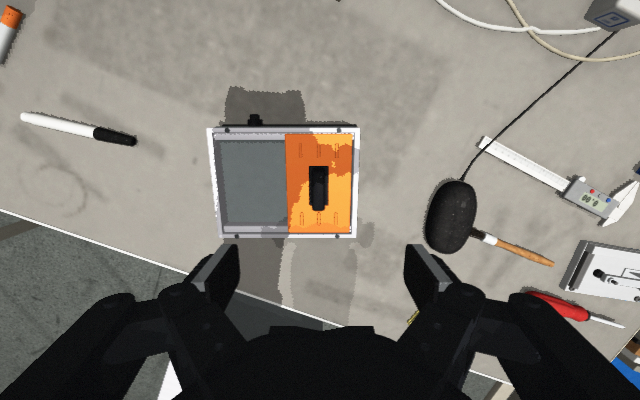

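The cover (cols 286–354, rows 133–234) is shut against its stop, 73.8 mm from the fully-aside position. The fingers are clear and the neighbouring items in view are undisturbed.

```bash
python3 -c "from h import *;print(ticket.hand_in())"
```

```text
the job is handed in; nothing more can be done
None
```

I slid the cover fully aside, held the green button right down for about a second without touching the red one, let it up, slid the cover back home against its stop, and handed the job in at about 20 s.

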